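Make up two sampling kits from the bench stock

TASK

Make up the two sampling kits from the stock on the bench: the yellow tray gets the white plastic bottle in its large compartment and the blue-capped and the black-capped vial, one in each small compartment; the blue tray gets the rubber stopper and the red-capped vial, one in each compartment, either way round. Everything must stand upright, flat on the tray floor inside its compartment; leave the white-capped vial, the tape roll and the large loose blue cap where they are.

Things in the scene. Friction and masses are not known exactly. Their poses are not given: they have to be found in the camera images.
- yellow_tray: Yellow kit tray, dark foam floor, fixed. Origin: centre of underside; floor top at z 4 mm, rims and dividers 3 mm thick, up to z 10 mm. 105 mm along x, 141 mm along y (plus a 7 mm tab at each y end). Large compartment: centre (0, -25.5) mm, inside 99 (x) by 84 mm (y); two small ones, inside 48 by 48 mm, centres (25.5, 43.5) and (-25.5, 43.5) mm.
- blue_tray: Blue kit tray, dark foam floor, fixed. Origin: centre of underside; floor top at z 4 mm, rims and dividers 3 mm thick, up to z 10 mm. 54 mm along x, 105 mm along y (plus a 7 mm tab at each y end). Two compartments, inside 48 by 48 mm, centres (0, 25.5) and (0, -25.5) mm.
- sample_bottle: White, partly clear plastic wide-mouth bottle with a blue screw cap, upright: body 57 mm diameter up to 53 mm height, then the cap, 49 mm diameter; 76 mm tall, 50 g. Origin: centre of its underside, z up. Belongs in the yellow tray.
- rubber_stopper: Red-brown rubber stopper, standing on its small end: 30 mm diameter, 28 mm tall, 18 g (it behaves like a straight cylinder). Origin: centre of its underside, z up. Belongs in the blue tray.
- red_vial: Clear glass sample vial, standing by itself on the bench, with a red screw cap; 20 mm diameter, 53 mm tall, cap 19 mm diameter on the top 11 mm, 18 g. Belongs in the blue tray. Origin: centre of its underside, z up.
- blue_vial: Clear glass sample vial, standing by itself on the bench, with a blue screw cap; 20 mm diameter, 53 mm tall, cap 19 mm diameter on the top 11 mm, 18 g. Belongs in the yellow tray. Origin: centre of its underside, z up.
- black_vial: Clear glass sample vial, standing by itself on the bench, with a black screw cap; 20 mm diameter, 53 mm tall, cap 19 mm diameter on the top 11 mm, 18 g. Belongs in the yellow tray. Origin: centre of its underside, z up.
- white_vial: Clear glass sample vial, standing by itself on the bench, with a white screw cap; 20 mm diameter, 53 mm tall, cap 19 mm diameter on the top 11 mm, 18 g. Not wanted: stays where it stands. Origin: centre of its underside, z up.
- tape_ring: Roll of beige tape lying flat at the left, 62 mm diameter, 18 mm high. Not wanted: stays where it lies. Origin: centre of its underside.
- screw_cap: Large blue bottle cap lying flat at the far right of the stock, 53 mm diameter, 24 mm high. Not wanted: stays where it lies. Origin: centre of its underside.
Mind the look-alikes: they are no part of the job. What is shaped like the blue_vial but orange or purple is not meant.

How it is judged:
At the end, for the whole second after the job is handed in: Bottle in the yellow tray's large compartment, blue- and black-capped vials one in each of its small ones; stopper and red-capped vial one in each compartment of the blue tray: footprint inside (to 1.5 mm), underside under 3.5 mm above the tray floor, within 0.1 rad of upright, at rest (x of sample_bottle in the frame of yellow_tray between -0.0225 and 0.0225 m and y of sample_bottle in the frame of yellow_tray between -0.0405 and -0.0105 m and (((x of blue_vial in the frame of yellow_tray between 0.01 and 0.041 m and y of blue_vial in the frame of yellow_tray between 0.028 and 0.059 m) and (x of black_vial in the frame of yellow_tray between -0.041 and -0.01 m and y of black_vial in the frame of yellow_tray between 0.028 and 0.059 m)) or ((x of blue_vial in the frame of yellow_tray between -0.041 and -0.01 m and y of blue_vial in the frame of yellow_tray between 0.028 and 0.059 m) and (x of black_vial in the frame of yellow_tray between 0.01 and 0.041 m and y of black_vial in the frame of yellow_tray between 0.028 and 0.059 m))) and (((x of rubber_stopper in the frame of blue_tray between -0.0107 and 0.0107 m and y of rubber_stopper in the frame of blue_tray between 0.0148 and 0.0362 m) and (x of red_vial in the frame of blue_tray between -0.0155 and 0.0155 m and y of red_vial in the frame of blue_tray between -0.041 and -0.01 m)) or ((x of rubber_stopper in the frame of blue_tray between -0.0107 and 0.0107 m and y of rubber_stopper in the frame of blue_tray between -0.0362 and -0.0148 m) and (x of red_vial in the frame of blue_tray between -0.0155 and 0.0155 m and y of red_vial in the frame of blue_tray between 0.01 and 0.041 m))) and z of sample_bottle in the frame of yellow_tray between 0 and 0.0075 m and angle between each of sample_bottle, blue_vial, black_vial, rubber_stopper, red_vial's own z axis and vertical below 0.1 rad and linear speed of each of sample_bottle, blue_vial, black_vial, rubber_stopper, red_vial below 0.02 m/s and z of blue_vial in the frame of yellow_tray between 0 and 0.0075 m and z of black_vial in the frame of yellow_tray between 0 and 0.0075 m and z of rubber_stopper in the frame of blue_tray between 0 and 0.0075 m and z of red_vial in the frame of blue_tray between 0 and 0.0075 m); the robot touches nothing.
It fails at once if the white-capped vial is shifted more than 25 mm (distance of white_vial from where it was at the start of the episode above 0.025 m).
It fails at once if the tape roll is shifted more than 25 mm (distance of tape_ring from where it was at the start of the episode above 0.025 m).
It fails at once if the large blue cap is shifted more than 25 mm (distance of screw_cap from where it was at the start of the episode above 0.025 m).
It fails at once if the white-capped vial is knocked over (angle between white_vial's own z axis and vertical above 0.5 rad).
It also fails if it takes over 96 s, if anything falls off the work surface, if the arm or the gripper's body presses on something with over 40 N, if the wrist force passes 120 N, or if a joint passes its speed limit or range.

ROBOT

A 6-joint arm with a two-finger parallel gripper is mounted at the origin on a cart in front of the work surface, level with it; the furniture and walls round the work are solid. World frame = base frame: x ahead of the robot, y to its left, z up, the work surface at z = 0. Lengths are in m, angles in rad, forces in N, time in s.
With the tool pointing down it reaches from about 0.425 to 0.95 m from the base axis. Payload 3.5 kg.
Tool frame: the origin (TCP) lies midway between the tips of the shut fingers; the grasp point (between the pads) lies 19 mm behind it (manip.hold_point_z is the distance from the TCP to the grasp point, in m); z points along the fingers, y is the line along which they close (so a half turn about z gives the same grasp; the last joint's range is limited). The gripper opens to 85 mm and grips with 20 to 120 N. Pads are 22 mm wide; open, the fingers measure 114 mm over their backs; the gripper's body (76 mm by 85 mm) begins 54 mm behind the grasp point. The pads swing forward as they close: fully open they stand 13 mm farther back than shut.
Start: joints at [-1.419, 0.286, 1.577, -0, 1.279, -0.15], TCP at [0.201, -0.644, 0.231] pointing down, gripper open.
Joint ranges: [-2.77, 2.77], [-0.9, 2.22], [0.21, 2.48], [-1.53, 4.67], [0.24, 2.81], [-2.84, 2.84]. Speed limits (rad/s): [2.79, 2.79, 3.14, 3.14, 3.14, 3.14].

INTERFACE

Orientations are given as a rotation vector (axis times angle).
In Python, from bench import manip, claw, kin, snapshot, calibration gives the robot as it stands. Calls block until the motion is done:
- manip.reach(position, orientation): joint-space move of the TCP to a pose.
- manip.servo_line(position, orientation=None, velocity=0.15, f_stop=None): straight line of the TCP; orientation=None keeps the orientation; velocity is the mean speed in m/s. With f_stop (N) it stops when the force on the tool has changed by that much, and returns True; else False.
- manip.movej(angles): joint-space move.
- claw.set_gripper(opening, f_grip=None): opening from 0.0 (shut) to 1.0 (fully open); f_grip is the grip in N (None keeps the last); returns when the fingers have stopped.
- manip.wait(seconds).
- kin.ik(position, orientation): joint angles nearest the present ones, or None.
- snapshot(name): name is "scene" or "top" or "wrist"; returns the picture (384x512x3 uint8, red, green, blue); there is no depth.
- calibration(name): a dict with "fx", "fy", "cx", "cy" (pixels), "rvec" (rotation vector, rad) and "tvec" (3), from world to camera coordinates, as OpenCV has them. Camera axes: x right, y down, z forward; pixel columns grow to the right and rows downward; lengths in m; the calibration is good to about 2 mm. A picture is of the moment at which its call begins: read the wrist's pose just before it. calibration takes no time and is no camera call; for the wrist camera it gives the pose at the moment of the call.
A pose or a line that the arm cannot do raises manip.Unreachable and nothing moves.
- manip.job_done(): hands the job in; it is judged then, once.
Readings, each from a call of its own:
- manip.get_time(): time.
- manip.get_joint_pos(): joint angles.
- manip.get_qvel(): joint speeds.
- manip.get_joint_torque(): joint torques, N m.
- manip.get_eef_pos(): TCP position.
- manip.get_eef_rot(): TCP orientation.
- manip.get_force(): force on the tool from outside, world axes, zero at the start.
- manip.get_torque(): the same for the moment, N m.
- manip.get_opening(): opening from 0.0 (shut) to 1.0 (fully open).
- manip.get_grasp_force(): force on a finger pad.
Only numpy, scipy, OpenCV 4.12 (cv2) and the standard library are available. Lean on these libraries where they do the work, as an engineer would, in place of code of your own. Each camera call takes 0.05 s, during which the arm holds its last target. There are 200 camera calls.

## Working session

There is one attempt and no reset: what is moved stays moved. The work goes in short steps, each a Python script; the robot and the scene stay as the last script left them, time stands still between calls to the robot, and variables do not carry over. Pictures are saved under pics/ and viewed, at most 14 in all, crops included, and the job is handed in when it is done.

```bash
mkdir -p pics; ls; python3 - <<'E'
from bench import manip,snapshot,calibration
import cv2,numpy as np
for n in("top","scene"):
    im=snapshot(n); cv2.imwrite(f"pics/{n}0.png",cv2.resize(im[:,:,::-1],(800,600),interpolation=cv2.INTER_CUBIC)); np.save(f"pics/{n}0.npy",im)
    c=calibration(n);print(n,c)
print(manip.get_time(),manip.hold_point_z,manip.get_eef_rot())
E
```

```text
pics
top {'fx': 401.2920750300795, 'fy': 401.2920750300795, 'cx': 255.54985242953558, 'cy': 190.43146966184443, 'rvec': array([ 2.17917474, -2.14539793,  0.13491908]), 'tvec': array([0.11744139, 0.55576288, 0.83659415])}
scene {'fx': 381.7840645968566, 'fy': 381.7840645968566, 'cx': 250.78970418534468, 'cy': 190.422437717074, 'rvec': array([ 0.83103357, -2.3083775 ,  1.33785658]), 'tvec': array([0.5261373 , 0.15637487, 0.66851946])}
0.1 0.0187 [-3.10372671e+00 -4.71999597e-01 -2.35693797e-05]
```

View pics/top0.png

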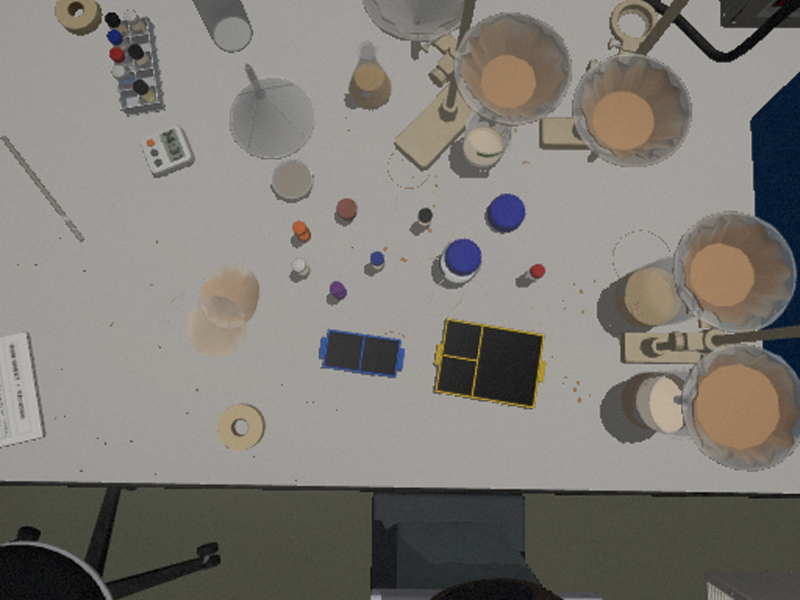

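View pics/scene0.png

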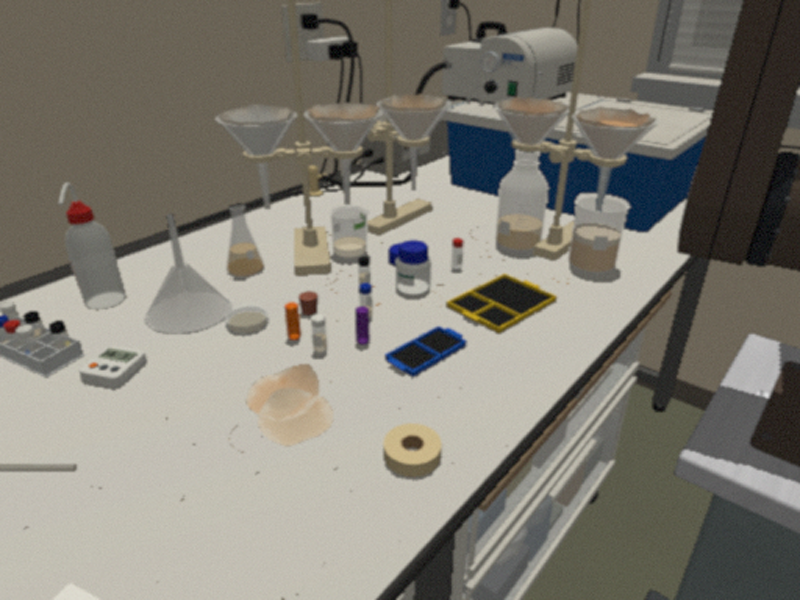

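Top view (800×600): red cap (537,271), blue cap (377,258), black cap (425,215), stopper (346,208), bottle (462,258), loose cap (506,212), white vial (300,266), tape (241,427); the orange (301,230) and purple (337,290) vials are decoys. The yellow tray is at (490,363), with its small compartments to the left (+y). The blue tray is at (362,353).

```bash
cat > h.py <<'E'
import cv2,numpy as np
from bench import manip,claw,kin,snapshot,calibration
def ray(c,uv,z):
    R=cv2.Rodrigues(np.array(c["rvec"]))[0];t=np.array(c["tvec"])
    d=R.T@np.array([(uv[0]-c["cx"])/c["fx"],(uv[1]-c["cy"])/c["fy"],1]);o=-R.T@t
    return o+d*(z-o[2])/d[2]
def mask(im,col):
    H=cv2.cvtColor(im,cv2.COLOR_RGB2HSV);h,s,v=[H[...,i].astype(int) for i in range(3)]
    return {"red":((h<8)|(h>172))&(s>150)&(v>60),"stop":((h<10)|(h>170))&(s>70)&(v>40),
     "blue":(h>105)&(h<128)&(s>120)&(v>50),"black":(v<60)&(s<100),"yellow":(h>20)&(h<32)&(s>150)&(v>90),
     "orange":(h>5)&(h<18)&(s>180),"purple":(h>128)&(h<160)&(s>90),"white":(s<25)&(v>190)}[col].astype(np.uint8)
def blob(im,col,uv,r=14):
    m=mask(im,col);w=np.zeros_like(m);u,v=map(int,uv);w[max(0,v-r):v+r,max(0,u-r):u+r]=1;m=m*w
    n,l,st,ce=cv2.connectedComponentsWithStats(m)
    if n<2:return None
    k=1+np.argmax(st[1:,4]);return ce[k],st[k],(l==k).astype(np.uint8)
E
python3 - <<'E'
from h import *
im=np.load("pics/top0.npy");c=calibration("top");s=.64
for n,col,uv,z,r in [("red","red",(537,271),.05,12),("blue","blue",(377,258),.05,11),("black","black",(425,215),.052,8),("white","white",(300,264),.052,10),("orange","orange",(301,230),.045,12),("purple","purple",(337,290),.045,12),("stopper","stop",(346,208),.025,14),("bottle","blue",(462,256),.074,17),("cap","blue",(506,212),.02,17)]:
    b=blob(im,col,np.array(uv)*s,r)
    if b is None: print(n,None);continue
    print(n,b[0].round(1),b[1],ray(c,b[0],z).round(4), "size mm",((ray(c,b[0]+[b[1][2]/2,0],z)-ray(c,b[0]-[b[1][2]/2,0],z))*1000).round(0)[1])
for n,col,uv,r in[("yt","yellow",(490,363),45),("bt","blue",(362,353),35)]:
    m=mask(im,col);w=np.zeros_like(m);u,v=(np.array(uv)*s).astype(int);w[v-r:v+r,u-r:u+r]=1;m*=w
    p=np.argwhere(m)[:,::-1];P=np.array([ray(c,q,.01)[:2] for q in p]).astype(np.float32)
    print(n,len(p),cv2.minAreaRect(P*1000))
m=im[int(190*s):int(310*s),int(280*s):int(570*s)];cv2.imwrite("pics/crop.png",cv2.resize(m[:,:,::-1],None,fx=4.2,fy=4.2,interpolation=cv2.INTER_CUBIC))
o=np.array([.201,-.644]);print("tape",ray(c,np.array([241,427])*s,.018))
E
```

```text
red [344.1 172.8] [341 169   8   8  48] [ 0.5927 -0.0624  0.05  ] size mm -17.0
blue [241.1 164.9] [238 161   7   8  42] [0.6063 0.1579 0.05  ] size mm -15.0
black [271.9 137.2] [269 134   7   8  46] [0.6677 0.0927 0.052 ] size mm -15.0
white None
orange None
purple [215.6 184.8] [211 181  10   9  62] [0.5632 0.2118 0.045 ] size mm -21.0
stopper [221.5 133. ] [216 127  12  13 127] [0.6821 0.2038 0.025 ] size mm -27.0
bottle [296.6 163.3] [286 153  22  21 345] [0.6071 0.0418 0.074 ] size mm -46.0
cap [324.6 134.7] [314 124  22  22 355] [ 0.6835 -0.0266  0.02  ] size mm -49.0
yt 384 ((466.78955078125, -2.2048873901367188), (153.41954040527344, 104.49275207519531), 81.17479705810547)
bt 242 ((477.4632873535156, 178.3821563720703), (117.5113525390625, 52.95615768432617), 82.76863098144531)
tape [0.37301468 0.34081874 0.018     ]
```

View pics/crop.png

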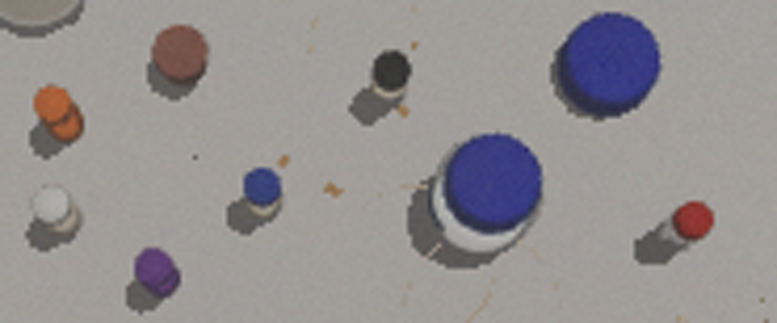

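```bash
cat >> h.py <<'E'
YT=((.4668,-.0022),np.radians(-8.83));BT=((.4775,.1784),np.radians(-7.23))
def ori(phi):
    c,s=np.cos(phi),np.sin(phi);return cv2.Rodrigues(np.array([[-s,c,0],[c,s,0],[0,0,-1.]]))[0].ravel()
def slot(T,p):
    (x,y),a=T;return x+p[0]*np.cos(a)-p[1]*np.sin(a),y+p[0]*np.sin(a)+p[1]*np.cos(a)
HI=.15
def pick(xy,z,pre,f,phi=0.):
    claw.set_gripper(pre)
    manip.reach([*xy,HI],ori(phi));manip.servo_line([*xy,z],velocity=.12)
    claw.set_gripper(0.,f);print("grip",round(manip.get_opening()*85,1),"mm",round(manip.get_grasp_force(),1),manip.get_eef_pos().round(4))
    manip.servo_line([*xy,HI],velocity=.12);print("lifted",round(manip.get_opening()*85,1),"mm",round(manip.get_grasp_force(),1),"t",round(manip.get_time(),1))
def place(T,p,z,rel):
    xy=slot(T,p);manip.reach([*xy,HI],ori(T[1]));manip.servo_line([*xy,z+.02],velocity=.12)
    print("contact",manip.servo_line([*xy,z],velocity=.03,f_stop=6),manip.get_eef_pos().round(4));manip.wait(.2)
    claw.set_gripper(rel);manip.servo_line([*xy,HI],velocity=.12);print("t",round(manip.get_time(),1))
def save(n,cam="top",box=(150,110,370,270)):
    im=snapshot(cam);a,b,c,d=box;cv2.imwrite(f"pics/{n}.png",cv2.resize(im[b:d,a:c,::-1],None,fx=3,fy=3,interpolation=cv2.INTER_CUBIC));return im
E
python3 - <<'E'
from h import *
R=cv2.Rodrigues(calibration("top")["rvec"])[0];print("cam",-R.T@calibration("top")["tvec"])
manip.movej([-1.419,-.6,1.75,0,1.99,-.15]);p=manip.get_eef_pos();print(p,np.hypot(*p[:2]),manip.get_time())
assert np.hypot(*p[:2])<.36
manip.movej([0.,-.6,1.75,0,1.99,0.]);print(manip.get_time(),manip.get_force())
manip.reach([.5,.0,.3],ori(0));print(manip.get_joint_pos().round(2),manip.get_eef_pos(),manip.get_time())
save("over","scene",(100,80,400,300))
pick((.5927,-.0624),.012,.6,30)
print(manip.get_joint_pos().round(2));save("red1","scene",(180,80,440,270))
E
```

```text
cam [0.45033216 0.12991062 0.89603504]
[ 0.1423137  -0.26342159  0.57065661] 0.29940629063794943 1.9667
3.4167 [-0.49579921  0.69558094 -0.80705166]
[-0.2  -0.16  1.91  0.    1.38 -0.2 ] [ 5.00488964e-01 -2.17644114e-05  3.01675973e-01] 4.775
grip 18.4 mm 29.5 [ 0.5932 -0.0625  0.0128]
lifted 18.5 mm 29.3 t 9.0
[-0.28  0.19  1.84 -0.    1.1  -0.28]
```

View pics/red1.png

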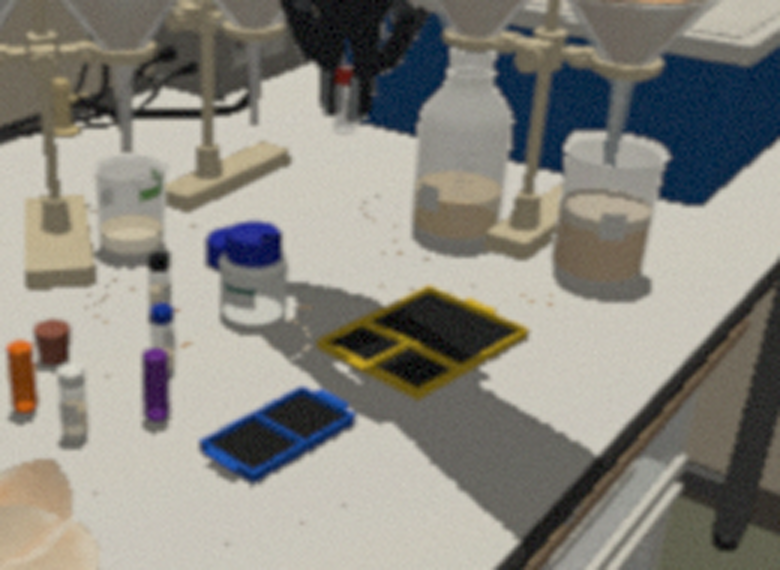

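The picture shows the red vial hanging upright in the fingers at (343,100). Next I'll place it and pick the blue vial, which is the only blue cap on a clear glass vial; the purple one is a decoy.

```bash
python3 - <<'E'
from h import *
place(BT,(0,-.0255),.0155,.45)
pick((.6063,.1579),.012,.6,30)
save("s2","scene",(180,80,440,270))
E
```

```text
contact True [0.4739 0.1531 0.0167]
t 13.5
grip 18.9 mm 29.6 [0.6069 0.158  0.0128]
lifted 18.7 mm 29.4 t 17.4
```

View pics/s2.png

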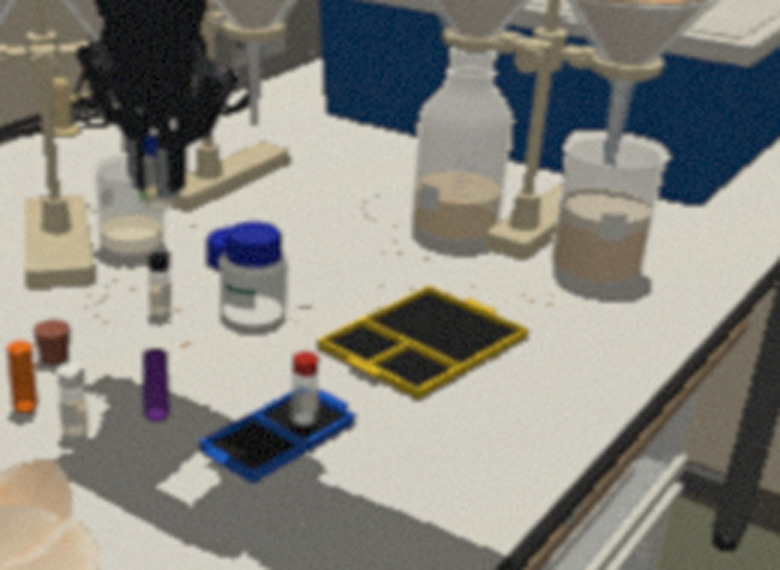

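The red vial stands upright in the blue tray's right compartment, with its base at (303,420), and the blue vial is in the gripper. Carry on with the same steps.

```bash
python3 - <<'E'
from h import *
place(YT,(.0255,.0435),.0155,.45)
pick((.6677,.0927),.012,.6,30)
place(YT,(-.0255,.0435),.0155,.45)
pick((.6821,.2038),.012,.6,35)
save("s3","scene",(180,80,440,270))
E
```

```text
contact True [0.4983 0.0369 0.0168]
t 21.6
grip 18.5 mm 29.7 [0.6682 0.0927 0.0129]
lifted 18.5 mm 29.5 t 25.6
contact True [0.4479 0.0448 0.0168]
t 30.1
grip 27.8 mm 34.8 [0.683  0.204  0.0134]
lifted 27.7 mm 34.6 t 34.4
```

View pics/s3.png

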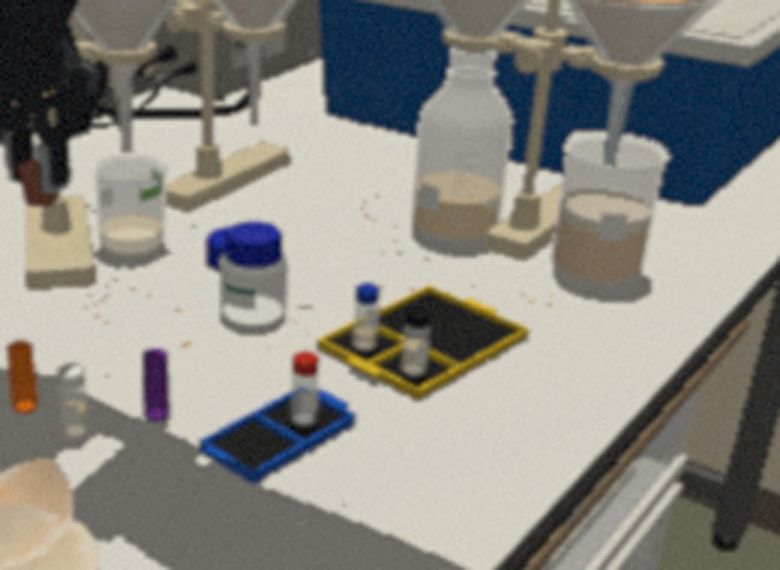

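The blue (366,318) and black (415,345) vials stand in the small compartments, and the stopper is held. Next are the stopper and the bottle.

```bash
python3 - <<'E'
from h import *
place(BT,(0,.0255),.0155,.5)
pick((.6071,.0418),.016,1.,40)
place(YT,(0,-.0255),.0195,.85)
manip.reach([.45,-.2,.3],ori(0)) if kin.ik([.45,-.2,.3],ori(0)) is not None and False else manip.servo_line([.46,-.03,.3],velocity=.15)
j=manip.get_joint_pos();manip.movej([j[0],-.6,1.75,0,1.99,j[5]])
save("s4","scene",(180,80,440,270));im=save("s5");np.save("pics/top5.npy",im);print(manip.get_time())
E
```

```text
contact True [0.4804 0.2036 0.0173]
t 38.7
grip 54.7 mm 42.6 [0.608  0.0417 0.0172]
lifted 54.8 mm 42.2 t 42.9
contact True [ 0.4626 -0.0273  0.0211]
t 47.0
49.5083
```

View pics/s4.png

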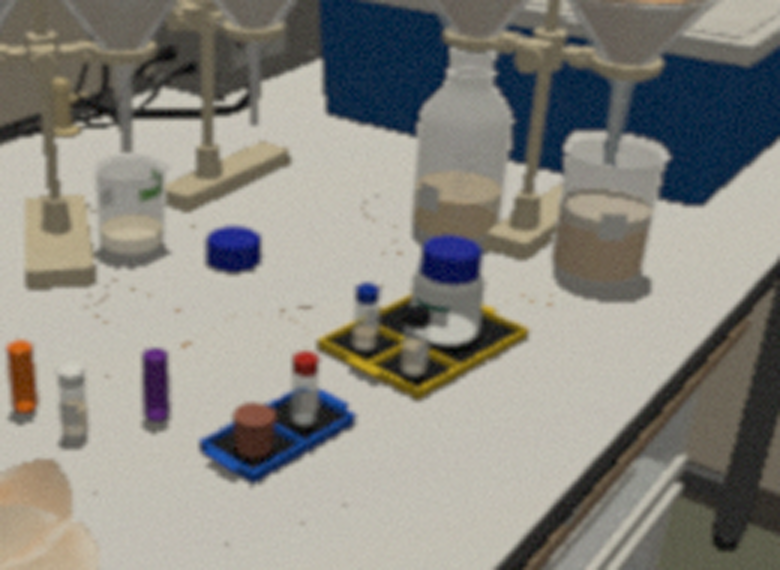

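View pics/s5.png

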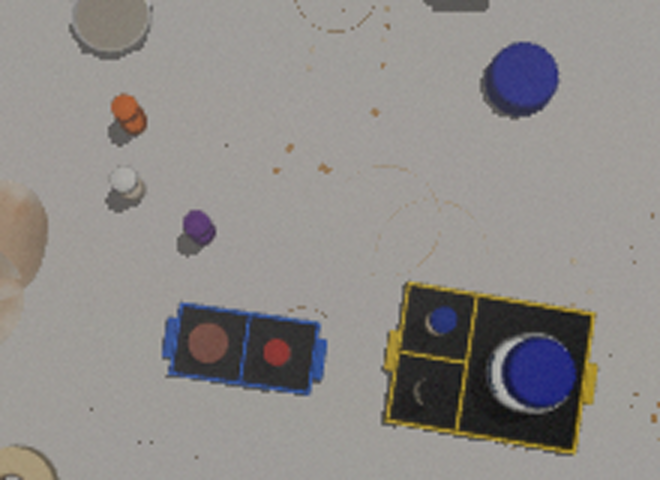

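Both views show every piece upright in its compartment: stopper (208,343), red (277,352), blue (442,320), black (~(425,390), dark on dark) and bottle cap (540,372). I'll run a quick numeric check, then hand in.

```bash
python3 - <<'E'
from h import *
im=np.load("pics/top5.npy");c=calibration("top");ok=True
for n,col,uv,z,r,T,t in [("stop","stop",(208,343),.03,10,BT,(0,.0255)),("red","red",(277,352),.055,8,BT,(0,-.0255)),("blue","blue",(442,320),.055,7,YT,(.0255,.0435)),("bottle","blue",(540,372),.08,16,YT,(0,-.0255))]:
    b=blob(im,col,np.array(uv)/3+[150,110],r);p=ray(c,b[0],z)[:2]-T[0];a=T[1];q=np.array([[np.cos(a),np.sin(a)],[-np.sin(a),np.cos(a)]])@p
    e=q-t;print(n,(e*1000).round(1));ok&=np.abs(e).max()<.008
if ok: print(manip.job_done(),manip.get_time())
E
```

```text
stop [-0.2 -0. ]
red [0.2 0. ]
blue [-0.3  0.5]
bottle [-1.   2.3]
the job is handed in; nothing more can be done
the job is handed in; nothing more can be done
```

Both kits are made up and handed in at about 50 s of the 96 s allowed: the stopper, red vial, blue vial and bottle measured within 2.5 mm of their compartment centres, the black vial was checked by eye only, and the white vial, tape roll and loose cap were never touched (the judge's result was not shown).

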